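# Knock the forming die out of its holder

### The job

Unhook the die holder from the sloped rack by sliding it up the slope until the stud head is in the wide end of its keyhole, then lift it off. Lower it, die facing up, squarely over the pin of the knock-out stand and all the way down, so that the pin pokes the steel die up out of its recess, and leave the holder sitting there. Then take the die by its raised part and lay it, same face up, on the flat steel bench block, lengthwise along it and wholly on its top. Never tip the holder over, and do not shift the other things on the bench.

Things in the scene. Friction and masses are not known exactly. Their poses are not given: they have to be found in the camera images.
- holder_c (a point): Wooden die holder, block 120 (x) x 64 (y) x 34 mm; point: its centre. A brass tongue sticks out at its +x end; z points up out of its recess. Hangs on the sloped rack, tongue uphill. To free it: 26 mm along its own +x, then lift along its own +z. Grip across the 64 mm width; the rack's deck and the stand's pedestal are narrower, so fingers may reach below its underside. 0.4 kg.
- keyhole (a point): Centre of the wide end (22 mm) of the keyhole through the holder's tongue, on its underside, 74 mm along x from holder_c; same axes. The narrow slot (10 mm) runs from it to x = +104 mm of the holder; the stud hangs in its outer end, at x = +100. Tongue: 44 mm wide, 10 mm thick, flush with the holder's underside, from x = +60 to +115.
- access_hole (a point): Centre of the round access hole (26 mm) in the holder's underside, 17 mm below holder_c; same axes. It leads through an 8 mm floor into the recess, 82 x 36 mm and 26 mm deep, which holds the die with 1 mm play all round.
- die_c (a point): Steel forming die, a bar 80 (x) x 34 (y) x 25.5 mm (z), two dark round marks on its top face; point: its centre, axes as the holder's. Lies loose in the recess, its top 0.5 mm below the holder's, so it cannot be gripped there. With the holder fully down on the stand it stands 15.5 mm proud of the holder's top. 0.3 kg.
- stud (a point): Middle of the head of the rack's steel stud: head 15 mm wide, 4.5 mm thick, on a 7 mm shank; 12.5 mm clear between deck and head. The rack is fixed; its wooden deck, 46 mm wide and 184 mm long, rises 16 degrees towards the stud and is 50 mm above the bench under the holder's middle. This frame: x level, pointing uphill, z vertical.
- pin_tip (a point): Tip of the upright pin (18 mm wide, 24 mm tall, bevelled) of the fixed steel knock-out stand, 64 mm above the bench; x along the stand, y across, z up. The pin stands on a pedestal 84 (x) x 44 mm, top 40 mm above the bench; the holder's underside rests on it when fully down, holder_c then being 7 mm below the tip.
- stand_base (a point): Middle of the stand's underside (base plate 92 (x) x 98 x 10 mm), right below the pin, same axes. Four guide posts, 10 mm thick with pointed tops, stand at x = +-32, y = +-40.5 mm, 68 mm tall. The holder goes between them, its length along x, either way round, with 3.5 mm play on each side.
- block_top (a point): Middle of the top of the flat steel bench block, 70 (x) x 102 (y) x 18 mm, fixed, top 18 mm above the bench; its long side is along its y. The die is to lie on it with the die's x along this y, either way round.
- lamp_shade (a point): Middle of the lower rim of the fixed green lamp shade that hangs over the bench, 0.49 m up: 105 mm wide, 100 mm tall. Its grey neck runs from the shade's top back and to the right, from 0.62 m down to a post 0.3 m behind and 0.38 m to the right of this point. Keep the arm clear of both when it swings across to the work.
- bottle: bystander: white plastic bottle with a red cap, 41 mm diameter, 98 mm tall, standing; origin at its underside
- jar: bystander: glass jar with a white lid, 52 mm diameter, 52 mm tall; origin at its underside
- brush: bystander: block brush 40 x 88 x 40 mm, bristles up; origin at its underside
- pestle: bystander: white pestle 107 mm long, 25 mm thick, lying along its y; origin at its underside
- cone: bystander: white cone, 45 mm wide, 40 mm tall; origin at its underside
- wallet: bystander: dark coin wallet 62 x 88 x 21 mm, lying; origin at its underside
Things that resemble listed ones, but are neither listed nor needed, are in the scene too. Leave any red look-alike of the part that bears die_c alone.

How it is judged:
On the way, in this order (a step that is already met when the one before it is completed fails the run):
1. the holder is slid up the slope, the stud in the wide end of its keyhole (x of stud in the frame of holder_c below 0.079 m), for 0.05 s.
2. the holder is lifted clear of the stud (z of stud in the frame of holder_c below -0.03 m), for 0.1 s.
3. the holder is fully down on the knock-out stand and the pin has poked the die at least 12 mm up out of its recess (horizontal distance between holder_c and pin_tip below 0.008 m and angle between holder_c's own z axis and vertical below 0.08 rad and z of holder_c in the frame of pin_tip between -0.011 and -0.003 m and z of die_c in the frame of holder_c between 0.016 and 0.024 m and horizontal distance between die_c and holder_c below 0.01 m), for 0.3 s.
At the end, for the whole second after the job is handed in: The die lies at rest flat on the block, same face up, centred within 19 mm across and 13 mm along it, lengthwise within 0.3 rad; the holder still sits level, fully down on the knock-out stand, centred within 8 mm of the pin (horizontal distance between holder_c and pin_tip below 0.008 m and angle between holder_c's own z axis and vertical below 0.08 rad and z of holder_c in the frame of pin_tip between -0.011 and -0.003 m and x of die_c in the frame of block_top between -0.019 and 0.019 m and y of die_c in the frame of block_top between -0.013 and 0.013 m and z of die_c in the frame of block_top between 0.009 and 0.017 m and angle between die_c's own z axis and vertical below 0.1 rad and angle between the x axis of die_c and the y axis of block_top, either way round below 0.3 rad and linear speed of each of die, holder below 0.02 m/s); the robot touches nothing.
It fails at once if the holder is tipped over (more than 1 rad) (angle between holder_c's own z axis and vertical above 1 rad).
It fails at once if a bystander (bottle, jar, brush, pestle, cone or wallet) is shifted more than 30 mm (distance of any of bottle, jar, brush, pestle, cone, wallet from where it was at the start of the episode above 0.03 m).
It also fails if it takes over 64 s, if anything falls off the work surface, if the arm or the gripper's body presses on something with over 40 N, if the wrist force passes 120 N, or if a joint passes its speed limit or range.

### The arm

A 7-joint arm with a two-finger parallel gripper is mounted at the origin on a cart in front of the work surface, level with it; the furniture and walls round the work are solid. World frame = base frame: x ahead of the robot, y to its left, z up, the work surface at z = 0. Lengths are in m, angles in rad, forces in N, time in s.
With the tool pointing down it reaches from about 0.425 to 0.875 m from the base axis. Payload 4.7 kg.
Tool frame: the origin (TCP) lies between the finger pads; the fingertips stand 14 mm ahead of it and the grasp point (between the pads) lies 5 mm behind it; z points along the fingers, y is the line along which they close (so a half turn about z gives the same grasp; the last joint's range is limited). The gripper opens to 87 mm and grips with 3 to 60 N. Pads are 19 mm wide; open, the fingers measure 117 mm over their backs; the gripper's body (75 mm by 190 mm) begins 51 mm behind the grasp point.
Start: joints at [-1.247, 0.321, -0.07, 1.45, 0.023, 1.371, -0.057], TCP at [0.198, 0.619, 0.237] pointing down, gripper open.
Joint ranges: [-2.86, 2.86], [-0.3, 2.09], [-1.38, 1.24], [0.06, 2.45], [-1.56, 4.7], [0.09, 2.05], [-2.69, 2.69]. Speed limits (rad/s): [2.57, 2.57, 3.14, 3.14, 3.14, 3.14, 3.14].

### API

Orientations are given as a rotation vector (axis times angle).
In Python, from bench import ctrl gives the robot as it stands.
- The arm moves only by the tool step_arm, never from a script. Its argument "commands" is a list of rows, each an object with "travel": the shift along the tool's x, y, z in m, a list of three; "turn": the turn, a rotation vector about the tool's x, y, z in degrees, a list of three. A call has 1 to 5 rows; each row is the pose to reach, as a shift and turn from the pose commanded when the call began, along the tool's axes at that moment; what a row does not reach only later rows make up. A row lasts 1/10 s, in which the tool goes at most 50 mm and 8.59 degrees, less where a joint would pass 70% of its speed; a pose out of reach is approached as far as the arm can. A call with a gripper value outside its range is refused whole. "gripper" is the opening, from 0 (shut) to 1 (fully open), set as the call begins (left out, the last holds). The fingers move at their own pace and stop on an object; "force" is the grip in N (left out, the last holds). Time passes only in rows, so rows that repeat a pose let the fingers close. It gives the time, the measured TCP pose, the force, the opening and the grip force at its end, in the units of the state.
- ctrl.get_state(): the state, without advancing time (a new reading comes with each control period).
- ctrl.get_image(name): name is "scene" or "top" or "wrist"; returns the picture (420x560x3 uint8, red, green, blue); there is no depth.
- ctrl.camera_model(name): a dict with "fx", "fy", "cx", "cy" (pixels), "R" (3x3) and "t" (3): a world point X has camera coordinates R X + t; the wrist camera has in their place "T_tool_cam" (4x4, takes a point from camera to tool coordinates, whose origin is the TCP and whose axes are the flange's). Camera axes: x right, y down, z forward; pixel columns grow to the right and rows downward; lengths in m; the calibration is good to about 2 mm. A picture is of the moment at which its call begins: read the wrist's pose just before it. camera_model takes no time and is no camera call.
- ctrl.close_job(): hands the job in; it is judged then, once.
The state is a dict: "time": time; "joint_positions": joint angles; "qd": joint speeds; "joint_torque": joint torques, N m; "position": TCP position; "tool_rot": TCP orientation; "ft_force": force on the tool from outside, world axes, zero at the start; "torque": the same for the moment, N m; "grip_width": opening from 0.0 (shut) to 1.0 (fully open); "grip_force": force on a finger pad.
Only numpy, scipy, OpenCV 4.12 (cv2) and the standard library are available. Lean on these libraries where they do the work, as an engineer would, in place of code of your own. Each camera call takes 0.05 s, during which the arm holds its last target. There are 200 camera calls.

## Working session

There is one attempt and no reset: what is moved stays moved. The work goes in short steps, Python scripts to look and compute and a tool call to move; the robot and the scene stay as the last step left them, time stands still between calls to the robot, and variables do not carry over. Pictures are saved under pics/ and viewed, at most 10 in all, crops included, and the job is handed in when it is done.

Besides the shell and the picture viewer there is one more tool, called after "Request:" by a JSON object that holds its "op" and its "data", one argument or row to a line. step_arm: Moves the arm, as the interface text tells. Its arguments: {"type":"object","properties":{"commands":{"type":"array"},"gripper":{"type":"number"},"force":{"type":"number"}},"required":["commands"]}

```bash
mkdir -p pics; ls; python3 - <<'E'
from bench import ctrl
import cv2,numpy as np
s=ctrl.get_state();print({k:np.round(v,3).tolist() for k,v in s.items()})
for n in("scene","top"):
    cv2.imwrite(f"pics/{n}0.png",ctrl.get_image(n)[:,:,::-1])
    m=ctrl.camera_model(n);print(n,{k:np.round(v,4).tolist() for k,v in m.items()})
print(ctrl.camera_model("wrist"))
E
```

```text
pics
{'time': 0.0, 'joint_positions': [-1.247, 0.322, -0.07, 1.452, 0.023, 1.371, -0.057], 'qd': [0.001, -0.0, -0.002, -0.001, 0.001, -0.001, 0.002], 'joint_torque': [-0.001, -49.128, -0.404, -31.253, -0.064, 0.044, 0.0], 'position': [0.198, 0.619, 0.235], 'tool_rot': [-0.485, -3.104, 0.003], 'ft_force': [0.083, 0.297, -0.011], 'torque': [0.0, 0.013, -0.026], 'grip_force': 0.0, 'grip_width': 0.998}
scene {'fx': 469.9603, 'fy': 469.9603, 'cx': 272.7555, 'cy': 207.7703, 'R': [[-0.8634, -0.5044, -0.012], [-0.1868, 0.3417, -0.9211], [0.4687, -0.793, -0.3892]], 't': [0.6184, 0.3142, 1.4745]}
top {'fx': 379.2755, 'fy': 379.2755, 'cx': 276.9746, 'cy': 211.4122, 'R': [[0.0171, -0.9998, 0.0042], [-0.9849, -0.0176, -0.172], [0.1721, -0.0012, -0.9851]], 't': [0.2129, 0.6406, 1.5473]}
{'fx': 355.83583408014727, 'fy': 355.83583408014727, 'cx': 286.3711782261092, 'cy': 208.6249149105903, 'T_tool_cam': array([[-1.03331563e-03, -9.68593895e-01, -2.48645932e-01,
         6.83463771e-02],
       [ 9.99999313e-01, -8.63060142e-04, -7.93739631e-04,
        -1.38547521e-03],
       [ 5.54214966e-04, -2.48646582e-01,  9.68594121e-01,
        -1.48320522e-01],
       [ 0.00000000e+00,  0.00000000e+00,  0.00000000e+00,
         1.00000000e+00]])}
```

View pics/scene0.png

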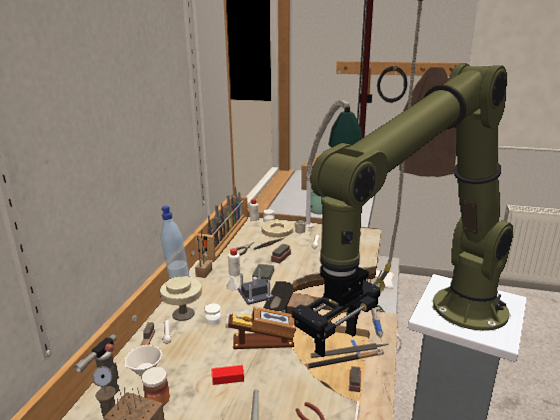

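View pics/top0.png

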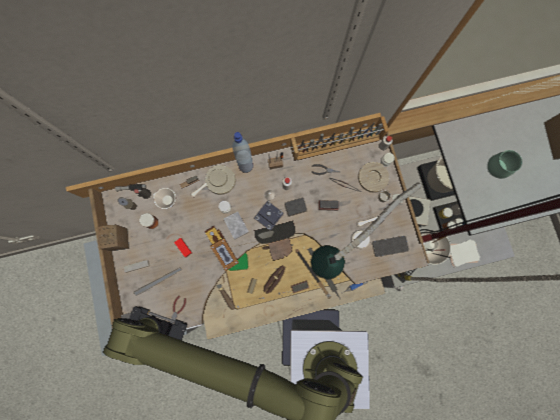

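The holder is on its rack at about (220,247) in the top view and (262,325) in the scene view. The stand is near (268,213), the lamp at (328,262), and the arm is at lower left. I'll enlarge both pictures.

```bash
python3 - <<'E'
import cv2
a=cv2.imread("pics/top0.png")[180:285,195:335];b=cv2.imread("pics/scene0.png")[240:360,190:350]
cv2.imwrite("pics/c1.png",cv2.resize(a,None,fx=5.7,fy=5.7,interpolation=cv2.INTER_CUBIC))
cv2.imwrite("pics/c2.png",cv2.resize(b,None,fx=5,fy=5,interpolation=cv2.INTER_CUBIC))
E
```

```text
(no output)
```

View pics/c1.png

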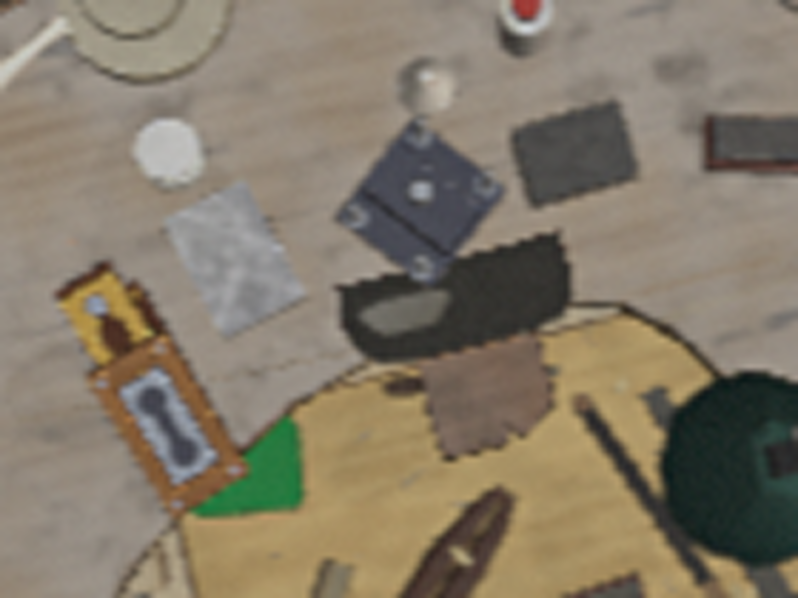

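View pics/c2.png

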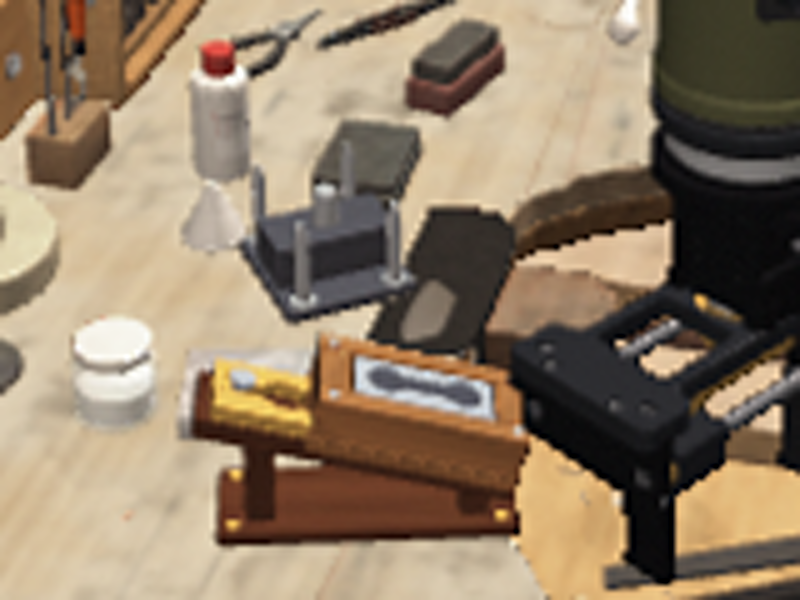

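The top crop shows these crop pixels:
- **Holder:** top corners (90,378), (165,338), (245,468), (175,508), with the stud head at (97,304).
- **Block:** corners (165,218), (243,182), (305,293), (230,335).
- **Stand:** post tips (420,133), (352,213), (425,268), (487,185), with the pin at (422,190).

The scene crop confirms the tongue and stud are uphill and the pedestal sits between the posts.

```bash
cat > h.py <<'E'
import numpy as np,cv2
from scipy.spatial.transform import Rotation as Ro
from bench import ctrl
def ray(px,m):
    d=np.array([(px[0]-m["cx"])/m["fx"],(px[1]-m["cy"])/m["fy"],1.])
    return -m["R"].T@m["t"],m["R"].T@d
def onz(px,m,z):
    o,d=ray(px,m);return o+d*(z-o[2])/d[2]
def wristmodel(s=None):
    s=s or ctrl.get_state();m=dict(ctrl.camera_model("wrist"));T=m["T_tool_cam"]
    R=Ro.from_rotvec(s["tool_rot"]).as_matrix()
    Rc=R@T[:3,:3];tc=R@T[:3,3]+s["position"]
    m["R"]=Rc.T;m["t"]=-Rc.T@tc;return m
def proj(X,m):
    c=m["R"]@np.asarray(X)+m["t"];return np.array([c[0]/c[2]*m["fx"]+m["cx"],c[1]/c[2]*m["fy"]+m["cy"]])
def go(target,rotm=None):
    "travel (tool axes) and turn in deg to target pose"
    s=ctrl.get_state();R=Ro.from_rotvec(s["tool_rot"]).as_matrix()
    print("pos",np.round(s["position"],4),"travel",np.round(R.T@(np.array(target)-s["position"]),4))
    if rotm is not None: print("turn",np.round(np.degrees(Ro.from_matrix(R.T@rotm).as_rotvec()),2))
E
python3 - <<'E'
from h import *
m=ctrl.camera_model("top")
P=lambda c,z:onz((np.array(c)+.5)/5.7-.5+[195,180],m,z)
s16=np.sin(np.radians(16));c16=np.cos(np.radians(16))
# holder top mid height: deck 50 + 34/cos
zt=.050+.034*c16+.0; 
up,dn=zt+.06*s16,zt-.06*s16
H=[P((90,378),up),P((165,338),up),P((245,468),dn),P((175,508),dn)]
d=(H[0]+H[1]-H[2]-H[3]);print("holder",np.round(H,3),np.mean(H,0),np.degrees(np.arctan2(d[1],d[0])),np.linalg.norm(d)/2)
print("die top",P((170,426),zt))
print("stud",P((97,304),.05+.1*s16+.0147))
B=[P(c,.018) for c in((165,218),(243,182),(305,293),(230,335))]
print("block",np.mean(B,0));d=B[0]+B[1]-B[2]-B[3];print(np.degrees(np.arctan2(d[1],d[0])),np.linalg.norm(d)/2,np.linalg.norm(B[0]-B[1]))
S=[P(c,.068) for c in((420,133),(352,213),(425,268),(487,185))]
print("stand",np.mean(S,0),P((422,190),.064));d=S[0]+S[3]-S[1]-S[2];d2=S[0]+S[1]-S[2]-S[3]
print(np.degrees(np.arctan2(d[1],d[0])),np.linalg.norm(d)/2,np.degrees(np.arctan2(d2[1],d2[0])),np.linalg.norm(d2)/2)
print("lamp",P((745,468),.54))
for n,c in dict(jar=(170,150),cone=(428,85),bottle=(525,10),wallet=(575,155)).items(): print(n,P(c,.05))
E
```

```text
holder [[0.483 0.491 0.099]
 [0.512 0.439 0.099]
 [0.423 0.382 0.066]
 [0.393 0.431 0.066]] [0.45281234 0.43557251 0.0826829 ] 33.05636093223634 0.11163612889816764
die top [0.45092852 0.43481077 0.0826829 ]
stud [0.53638574 0.48931464 0.09226374]
block [0.58247062 0.39926006 0.018     ]
30.691966572720712 0.09976893136037059 0.06465389834363787
stand [0.62032499 0.25943881 0.068     ] [0.62813288 0.25896384 0.064     ]
-37.0687858739252 0.07703135751841692 53.32091802106083 0.06507881945846246
lamp [0.40843951 0.08385959 0.54      ]
jar [0.65739734 0.44758428 0.05      ]
cone [0.71039343 0.25642871 0.05      ]
bottle [0.76956168 0.18447991 0.05      ]
wallet [0.65900155 0.1458066  0.05      ]
```

```bash
cat >> h.py <<'E'
def toolR(az,slope=0.):
    "tool over holder with x axis at az (deg), rising by slope (deg); tool x = -holder x, tool z = -holder z"
    H=Ro.from_euler("ZY",[az,-slope],degrees=True).as_matrix()
    return H@np.diag([-1,1,-1.])
E
python3 - <<'E'
from h import *
R=toolR(33,16);print(R)
c=np.array([.4555,.437,.067]);go(c-R[:,2]*.13,R)
E
```

```text
[[-0.80618189 -0.54463904  0.23116894]
 [-0.52354064  0.83867057  0.15012286]
 [-0.27563736  0.         -0.9612617 ]]
pos [0.1981 0.6186 0.2355] travel [-0.2779 -0.1221  0.0438]
turn [ -7.18 -14.98 -50.4 ]
```

Request:
{"op": "step_arm", "data": {
  "commands": [
    {"travel": [-0.04, -0.017, 0.006], "turn": [-1, -2.1, -7.2]},
    {"travel": [-0.08, -0.035, 0.0125], "turn": [-2, -4.3, -14.4]},
    {"travel": [-0.12, -0.052, 0.019], "turn": [-3.1, -6.4, -21.6]},
    {"travel": [-0.16, -0.07, 0.025], "turn": [-4.1, -8.6, -28.8]},
    {"travel": [-0.2, -0.087, 0.031], "turn": [-5.1, -10.7, -36]}
  ]
}}

```text
time: 0.6
position: [0.3629, 0.4739, 0.2049]
tool_rot: [-0.479, 2.905, 0.085]
ft_force: [0.5, 0.4, 0.5]
grip_width: 1.0
grip_force: 0.0
```

```bash
python3 - <<'E'
from h import *
R=toolR(33,16)
c=np.array([.4555,.437,.067]);go(c-R[:,2]*.13,R);print(ctrl.get_state()["ft_force"])
E
```

```text
pos [0.3629 0.4739 0.2049] travel [-0.0379 -0.0739  0.0191]
turn [ -1.99  -4.17 -14.07]
[0.45921467 0.37429844 0.46569899]
```

Request:
{"op": "step_arm", "data": {
  "commands": [
    {"travel": [-0.019, -0.037, 0.01], "turn": [-1, -2, -7]},
    {"travel": [-0.038, -0.074, 0.019], "turn": [-2, -4.2, -14]},
    {"travel": [-0.038, -0.074, 0.019], "turn": [-2, -4.2, -14]},
    {"travel": [-0.038, -0.074, 0.019], "turn": [-2, -4.2, -14]}
  ]
}}

```text
time: 1.0
position: [0.425, 0.4169, 0.1922]
tool_rot: [-0.801, 2.759, 0.115]
ft_force: [-0.9, 0.3, -0.6]
grip_width: 0.998
grip_force: 0.0
```

```bash
python3 - <<'E'
from h import *
R=toolR(33,16)
c=np.array([.4555,.437,.067]);go(c-R[:,2]*.13,R)
s=ctrl.get_state();m=wristmodel(s);im=ctrl.get_image("wrist")
np.savez("w1.npz",im=im,pos=s["position"],rot=s["tool_rot"])
im=cv2.resize(im[:,:,::-1],(800,600),interpolation=cv2.INTER_CUBIC)
cv2.imwrite("pics/w1.png",im)
E
```

```text
pos [0.425  0.4169 0.1922] travel [-0.0006  0.0003  0.0004]
turn [-0.06 -0.08 -0.63]
```

View pics/w1.png

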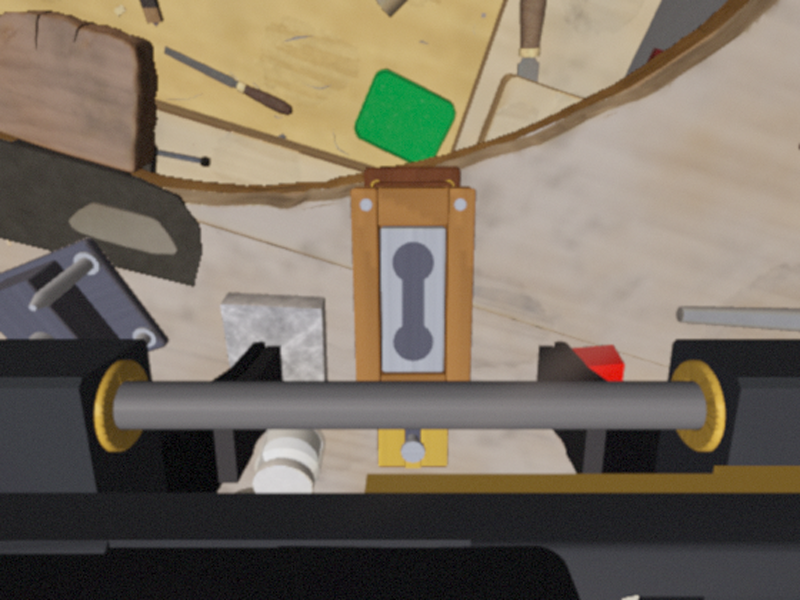

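The wrist view shows the holder aligned with the tool. The die corners are (380,226), (445,226), (445,374), (380,374), the stud is at (412,452), and the near edge of the holder top is y=188 from x=352 to x=475. The block is at left, (223–326, 295).

```bash
python3 - <<'E'
from h import *
d=np.load("w1.npz");s=dict(position=d["pos"],tool_rot=d["rot"]);m=wristmodel(s)
R=Ro.from_rotvec(s["tool_rot"]).as_matrix();cm=ctrl.camera_model("wrist");T=cm["T_tool_cam"]
def tp(px,z):
    u=(np.array(px)+.5)*.7-.5
    v=T[:3,:3]@[(u[0]-cm["cx"])/cm["fx"],(u[1]-cm["cy"])/cm["fy"],1];o=T[:3,3];return o+v*(z-o[2])/v[2]
for z in(.1125,.1175):
    D=[tp(p,z) for p in((380,226),(445,226),(445,374),(380,374))]
    print("die c",np.mean(D,0).round(4),"len",np.linalg.norm(D[0]-D[3]).round(4),"w",np.linalg.norm(D[0]-D[1]).round(4))
print("edge",tp((352,188),.113),tp((475,188),.113));print("stud",tp((412,452),.130))
E
```

```text
die c [-0.0004  0.0011  0.1125] len 0.0813 w 0.0333
die c [-0.0017  0.0012  0.1175] len 0.0829 w 0.0339
edge [ 0.05931218 -0.0293697   0.113     ] [0.05925906 0.03256548 0.113     ]
stud [-0.09976782  0.00098857  0.13      ]
```

Request:
{"op": "step_arm", "data": {
  "commands": [
    {"travel": [-0.001, 0.001, 0.04], "turn": [0, 0, -0.3]},
    {"travel": [-0.002, 0.001, 0.08], "turn": [0, 0, -0.3]},
    {"travel": [-0.004, 0.001, 0.11], "turn": [0, 0, -0.3]},
    {"travel": [-0.004, 0.001, 0.13], "turn": [0, 0, -0.3]},
    {"travel": [-0.004, 0.001, 0.13], "turn": [0, 0, -0.3]}
  ]
}}

```text
time: 1.55
position: [0.4545, 0.4411, 0.065]
tool_rot: [-0.818, 2.759, 0.111]
ft_force: [-0.4, -0.5, -0.3]
grip_width: 1.001
grip_force: 0.0
```

Request:
{"op": "step_arm", "data": {
  "commands": [
    {"travel": [0, 0, 0]},
    {"travel": [0, 0, 0]},
    {"travel": [0, 0, 0]},
    {"travel": [0, 0, 0]},
    {"travel": [0, 0, 0]}
  ],
  "gripper": 0.6,
  "force": 45
}}

```text
$.commands[0]: bad value
```

Each row needs a "turn" as well.

Request:
{"op": "step_arm", "data": {
  "commands": [
    {"travel": [0, 0, 0], "turn": [0, 0, 0]},
    {"travel": [0, 0, 0], "turn": [0, 0, 0]},
    {"travel": [0, 0, 0], "turn": [0, 0, 0]},
    {"travel": [0, 0, 0], "turn": [0, 0, 0]},
    {"travel": [0, 0, 0], "turn": [0, 0, 0]}
  ],
  "gripper": 0.6,
  "force": 45
}}

```text
time: 2.05
position: [0.458, 0.4407, 0.0704]
tool_rot: [-0.812, 2.753, 0.115]
ft_force: [-0.6, -3.4, 6.4]
grip_width: 0.733
grip_force: 45.0
```

Request:
{"op": "step_arm", "data": {
  "commands": [
    {"travel": [-0.006, 0, -0.001], "turn": [0, 0, 0]},
    {"travel": [-0.013, 0, -0.001], "turn": [0, 0, 0]},
    {"travel": [-0.02, 0, -0.001], "turn": [0, 0, 0]},
    {"travel": [-0.026, 0, -0.001], "turn": [0, 0, 0]},
    {"travel": [-0.026, 0, -0.001], "turn": [0, 0, 0]}
  ]
}}

```text
time: 2.55
position: [0.4728, 0.4515, 0.0755]
tool_rot: [-0.817, 2.765, 0.108]
ft_force: [-16.1, -9.5, 12.2]
grip_width: 0.729
grip_force: 45.0
```

Request:
{"op": "step_arm", "data": {
  "commands": [
    {"travel": [0, 0, 0], "turn": [0, 0, 0]},
    {"travel": [0, 0, 0], "turn": [0, 0, 0]}
  ]
}}

```text
time: 2.75
position: [0.4728, 0.4515, 0.0754]
tool_rot: [-0.817, 2.765, 0.109]
ft_force: [-14.0, -10.2, 12.8]
grip_width: 0.73
grip_force: 45.0
```

Contact forces show the tool pressing into the deck: 17 N along the normal and about 13 N of drag. I'll ease upward along the normal and continue.

Request:
{"op": "step_arm", "data": {
  "commands": [
    {"travel": [0, 0, -0.0015], "turn": [0, 0, 0]},
    {"travel": [-0.002, 0, -0.003], "turn": [0, 0, 0]},
    {"travel": [-0.004, 0, -0.003], "turn": [0, 0, 0]},
    {"travel": [-0.004, 0, -0.003], "turn": [0, 0, 0]}
  ]
}}

```text
time: 3.15
position: [0.4807, 0.4556, 0.0802]
tool_rot: [-0.813, 2.755, 0.114]
ft_force: [0.0, 0.3, -6.2]
grip_width: 0.732
grip_force: 45.0
```

```bash
python3 - <<'E'
from h import *
s=ctrl.get_state();R=Ro.from_rotvec(s["tool_rot"]).as_matrix()
print("force tool",R.T@s["ft_force"],"torque tool",R.T@s["torque"],"moved",R.T@(s["position"]-[.458,.4407,.0704]))
np.savez("w2.npz",im=ctrl.get_image("wrist"),pos=s["position"],rot=s["tool_rot"])
cv2.imwrite("pics/w2.png",cv2.resize(np.load("w2.npz")["im"][:,:,::-1][60:400,150:430],None,fx=1.75,fy=1.75))
E
```

```text
force tool [1.51724378 0.23299259 5.98581042] torque tool [-0.06747896  0.81668568  0.03686838] moved [-0.02877425  0.00017988 -0.00196325]
```

View pics/w2.png

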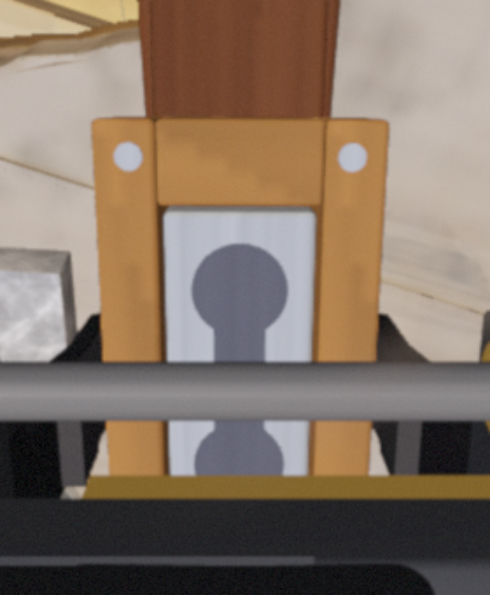

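The holder is now carried freely, with about 6 N of weight on the wrist. Its near top edge is at crop row 118 and it's still square in the fingers. I'll check the actual slide from that edge.

```bash
python3 - <<'E'
from h import *
cm=ctrl.camera_model("wrist");T=cm["T_tool_cam"]
def tp(u,z):
    v=T[:3,:3]@[(u[0]-cm["cx"])/cm["fx"],(u[1]-cm["cy"])/cm["fy"],1];o=T[:3,3];return o+v*(z-o[2])/v[2]
for z in(-.017,-.0145,-.020):
  print(z,[tp((150+c/1.75,60+r/1.75),z).round(4).tolist() for c,r in((93,118.5),(388,118.5),(165,209),(314,209))])
E
```

```text
-0.017 [[0.0655, -0.0305, -0.017], [0.0654, 0.0304, -0.017], [0.0466, -0.0162, -0.017], [0.0466, 0.0157, -0.017]]
-0.0145 [[0.0654, -0.031, -0.0145], [0.0654, 0.031, -0.0145], [0.0462, -0.0165, -0.0145], [0.0461, 0.016, -0.0145]]
-0.02 [[0.0656, -0.0298, -0.02], [0.0655, 0.0297, -0.02], [0.0471, -0.0158, -0.02], [0.0471, 0.0153, -0.02]]
```

Request:
{"op": "step_arm", "data": {
  "commands": [
    {"travel": [0.0015, 0, 0], "turn": [0, 0, 0]},
    {"travel": [0.0015, 0, -0.004], "turn": [0, 0, 0]},
    {"travel": [0.0015, 0, -0.012], "turn": [0, 0, 0]},
    {"travel": [0.0015, 0, -0.025], "turn": [0, 0, 0]},
    {"travel": [0.0015, 0, -0.04], "turn": [0, 0, 0]}
  ]
}}

```text
time: 3.7
position: [0.4698, 0.4489, 0.1201]
tool_rot: [-0.813, 2.754, 0.115]
ft_force: [1.2, 0.7, -7.6]
grip_width: 0.732
grip_force: 45.0
```

Request:
{"op": "step_arm", "data": {
  "commands": [
    {"travel": [0, 0, -0.03], "turn": [0, 0, 0]},
    {"travel": [0, 0, -0.06], "turn": [0, 0, 0]},
    {"travel": [0, 0, -0.06], "turn": [0, 0, 0]}
  ]
}}

```text
time: 4.0
position: [0.458, 0.4427, 0.1843]
tool_rot: [-0.81, 2.744, 0.124]
ft_force: [0.6, 1.5, -6.0]
grip_width: 0.736
grip_force: 45.0
```

```bash
python3 - <<'E'
from h import *
s=ctrl.get_state();print(s["ft_force"],s["joint_positions"],s["position"])
R=toolR(53,0)
go([.60,.27,.20],R)
E
```

```text
[ 0.58300337  1.45338706 -5.97895538] [-0.89353184  0.1270802   0.04490911  1.82221178  0.08682122  0.91313679
  1.25166388] [0.45796755 0.44269879 0.1842593 ]
pos [0.458  0.4427 0.1843] travel [-0.029  -0.2221 -0.0086]
turn [ -2.7   16.52 -19.96]
```

Request:
{"op": "step_arm", "data": {
  "commands": [
    {"travel": [-0.008, -0.02, -0.005], "turn": [-0.7, 4.1, -5]},
    {"travel": [-0.016, -0.04, -0.01], "turn": [-1.4, 8.3, -10]},
    {"travel": [-0.025, -0.07, -0.015], "turn": [-2, 12.4, -15]},
    {"travel": [-0.034, -0.1, -0.02], "turn": [-2.7, 16.5, -20]},
    {"travel": [-0.034, -0.13, -0.02], "turn": [-2.7, 16.5, -20]}
  ]
}}

```text
time: 4.5
position: [0.5529, 0.3467, 0.2052]
tool_rot: [1.402, -2.802, 0.008]
ft_force: [1.6, -0.1, -8.5]
grip_width: 0.726
grip_force: 45.0
```

Request:
{"op": "step_arm", "data": {
  "commands": [
    {"travel": [0, 0, 0], "turn": [0, 0, 0]},
    {"travel": [0, 0, 0], "turn": [0, 0, 0]}
  ]
}}

```text
time: 4.7
position: [0.5509, 0.3442, 0.2045]
tool_rot: [1.393, -2.805, 0.008]
ft_force: [-1.1, 0.8, -7.3]
grip_width: 0.73
grip_force: 45.0
```

```bash
python3 - <<'E'
from h import *
s=ctrl.get_state();print(s["ft_force"],s["joint_positions"])
go([.628,.259,.20],toolR(53,0))
w=ctrl.get_image("wrist");np.savez("w3.npz",im=w,pos=s["position"],rot=s["tool_rot"])
sc=ctrl.get_image("scene");tp=ctrl.get_image("top");cv2.imwrite("pics/top3.png",tp[:,:,::-1])
a=cv2.resize(w,(800,600),interpolation=cv2.INTER_CUBIC)[:,:560]
b=cv2.resize(np.vstack([sc[60:330,260:500],tp[200:400,200:440]]),(240,470))
o=np.zeros((600,800,3),np.uint8);o[:,:560]=a;o[:470,560:]=b
cv2.imwrite("pics/v3.png",o[:,:,::-1])
E
```

```text
[-1.06151517  0.7818636  -7.26969196] [-0.68028415  0.34127044  0.10068167  1.4905203  -0.03057435  1.32245247
  1.9150675 ]
pos [0.5509 0.3442 0.2045] travel [ 0.0212 -0.1129  0.0047]
turn [-0.01 -0.67 -0.19]
```

View pics/v3.png

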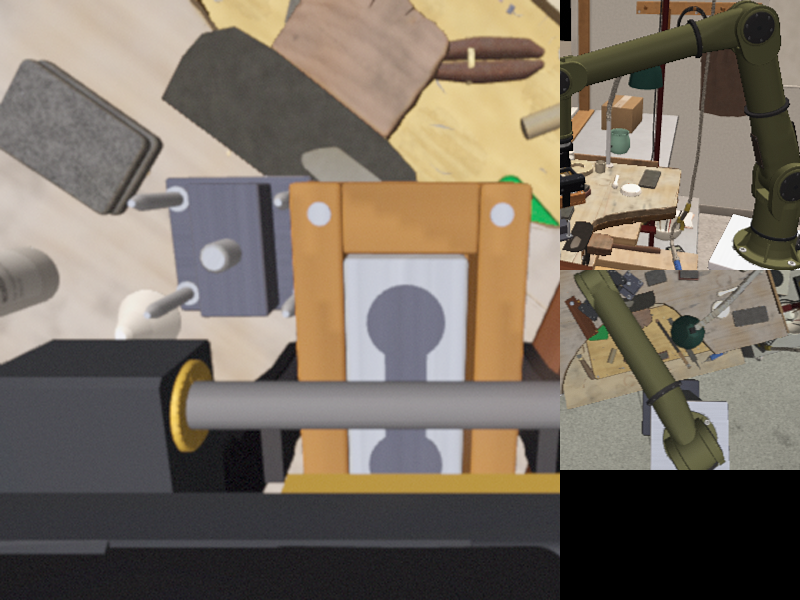

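The wrist view shows the stand at left. Post tips are at (132,203) and (153,308), their feet at (180,198) and (190,293), the pin tip at about (209,259), and the base-plate left corners at (168,180) and (177,318). The arm is clear of the lamp in both side views, and the holder is square in the fingers with its top edge at row 183, x=290 to 533.

```bash
python3 - <<'E'
from h import *
d=np.load("w3.npz");m=wristmodel(dict(position=d["pos"],tool_rot=d["rot"]))
P=lambda p,z:onz((np.array(p)+.5)*.7-.5,m,z)
t1,t2=P((132,203),.068),P((153,308),.068);f1,f2=P((180,198),.010),P((190,293),.010);c1,c2=P((168,180),.010),P((177,318),.010)
for n,a,b,o in(("tips",t1,t2,.0405),("feet",f1,f2,.0405),("corner",c1,c2,.049)):
    v=(a-b);L=np.linalg.norm(v);v/=L;az=np.degrees(np.arctan2(v[1],v[0]))
    if az<-90: az+=360
    y=np.array([-v[1],v[0],0]);mid=(a+b)/2
    print(n,"len",L.round(4),"az",az.round(2),"centre",(mid+o*y).round(4),(mid-o*y).round(4))
print("pin",P((209,259),.064))
# holder in tool
cm=ctrl.camera_model("wrist");T=cm["T_tool_cam"]
def tpp(p,z):
    u=(np.array(p)+.5)*.7-.5
    v=T[:3,:3]@[(u[0]-cm["cx"])/cm["fx"],(u[1]-cm["cy"])/cm["fy"],1];o=T[:3,3];return o+v*(z-o[2])/v[2]
print("holder edge",tpp((290,183),-.01),tpp((533,183),-.01),"die",tpp((344,256),-.0095),tpp((468,256),-.0095))
# forearm triangulation
def tri(ps,pt):
    A=[];b=[]
    for n,p in(("scene",ps),("top",pt)):
        o,dd=ray(p,ctrl.camera_model(n));dd/=np.linalg.norm(dd);M=np.eye(3)-np.outer(dd,dd);A.append(M);b.append(M@o)
    return np.linalg.solve(sum(A),sum(b))
print("elbow",tri((455,88),(335,370)),"wrist",tri((265,135),(235,217)))
E
```

```text
tips len 0.0602 az 236.99 centre [0.6918 0.2132 0.068 ] [0.6239 0.2573 0.068 ]
feet len 0.0648 az 232.78 centre [0.6923 0.2118 0.01  ] [0.6278 0.2608 0.01  ]
corner len 0.0945 az 230.15 centre [0.7067 0.2022 0.01  ] [0.6314 0.2649 0.01  ]
pin [0.63048885 0.25847517 0.064     ]
holder edge [ 0.06535632 -0.03147149 -0.01      ] [ 0.06528987  0.03303082 -0.01      ] die [ 0.04567121 -0.01784627 -0.0095    ] [ 0.04563708  0.01637726 -0.0095    ]
elbow [0.13306169 0.07646458 0.67527338] wrist [0.52976852 0.34418574 0.56772481]
```

```bash
python3 - <<'E'
from h import *
S=cv2.imread("pics/scene0.png");T=cv2.imread("pics/top0.png");
def green(I,x0,x1,y0,y1):
    h=cv2.cvtColor(I,cv2.COLOR_BGR2HSV);k=cv2.inRange(h,(70,80,10),(100,255,110))[y0:y1,x0:x1]
    n,l,st,c=cv2.connectedComponentsWithStats(k);i=1+st[1:,4].argmax();b=st[i];return c[i]+[x0,y0],(b[0]+x0,b[1]+y0,b[2],b[3])
gs,gt=green(S,300,400,90,230),green(T,290,370,230,300);print(gs,gt)
mt,ms=ctrl.camera_model("top"),ctrl.camera_model("scene")
x,y,w,h=gt[1]
print("rim centre from top",onz((x+w/2,y+h/2),mt,.49),"cams",-mt["R"].T@mt["t"],-ms["R"].T@ms["t"])
for c in((.41,.08),(.41,.07)):
  for z in(.49,.59): print(c,z,proj((*c,z),mt),proj((*c,z),ms))
E
```

```text
(array([345.37338501, 129.89922481]), (np.int32(329), np.int32(112), np.int32(33), np.int32(35))) (array([326.57636364, 262.91636364]), (np.int32(312), np.int32(246), np.int32(32), np.int32(33)))
rim centre from top [0.40835103 0.06925984 0.49      ] cams [0.36103174 0.22597858 1.63349896] [-0.09845926  1.37383576  0.87068883]
(0.41, 0.08) 0.49 [324.40898798 261.8821235 ] [345.36700068 145.74838545]
(0.41, 0.08) 0.59 [329.07172504 260.38415473] [347.01482645 112.47671382]
(0.41, 0.07) 0.49 [327.74941533 261.94023096] [346.63063357 144.96422701]
(0.41, 0.07) 0.59 [332.72955376 260.44780216] [348.30460275 111.86144288]
```

```bash
python3 - <<'E'
from h import *
go([.6325,.264,.205],toolR(53,0))
E
```

```text
pos [0.5486 0.3471 0.2049] travel [ 0.0162 -0.117  -0.    ]
turn [ 0.08 -0.64  0.12]
```

Request:
{"op": "step_arm", "data": {
  "commands": [
    {"travel": [0.004, -0.025, 0], "turn": [0, -0.6, 0]},
    {"travel": [0.008, -0.05, 0], "turn": [0, -0.6, 0]},
    {"travel": [0.011, -0.075, 0], "turn": [0, -0.6, 0]},
    {"travel": [0.014, -0.1, 0], "turn": [0, -0.6, 0]},
    {"travel": [0.016, -0.117, 0], "turn": [0, -0.6, 0]}
  ]
}}

```text
time: 5.35
position: [0.6343, 0.2616, 0.2053]
tool_rot: [1.401, -2.811, 0.002]
ft_force: [-0.1, -0.2, -8.6]
grip_width: 0.73
grip_force: 45.0
```

Request:
{"op": "step_arm", "data": {
  "commands": [
    {"travel": [0, 0, 0], "turn": [0, 0, 0]},
    {"travel": [0, 0, 0], "turn": [0, 0, 0]},
    {"travel": [0, 0, 0], "turn": [0, 0, 0]}
  ]
}}

```text
time: 5.65
position: [0.6322, 0.2647, 0.2052]
tool_rot: [1.405, -2.808, -0.003]
ft_force: [-0.4, 0.2, -8.6]
grip_width: 0.731
grip_force: 45.0
```

```bash
python3 - <<'E'
from h import *
s=ctrl.get_state();print(s["ft_force"],s["joint_positions"],s["position"],s["tool_rot"])
w=ctrl.get_image("wrist");s2=ctrl.get_state();print(s2["position"],s2["tool_rot"]);np.savez("w4.npz",im=w,pos=s["position"],rot=s["tool_rot"])
go([.6325,.264,.205],toolR(53,0))
sc=ctrl.get_image("scene");tp=ctrl.get_image("top");cv2.imwrite("pics/top4.png",tp[:,:,::-1]);cv2.imwrite("pics/sc4.png",sc[:,:,::-1])
a=cv2.resize(w[100:340,160:400],(480,480),interpolation=cv2.INTER_CUBIC)
b=cv2.resize(np.hstack([sc[60:180,280:400]]),(300,300));c=cv2.resize(tp[200:400,230:370],(210,300))
o=np.zeros((600,800,3),np.uint8);o[:480,:480]=a;o[:300,490:790]=b;o[300:,490:700]=c
cv2.imwrite("pics/v4.png",o[:,:,::-1])
E
```

```text
[-0.37115525  0.19444674 -8.55391479] [-0.54290123  0.410343    0.14720892  1.39937482 -0.06180111  1.33809613
  2.10511909] [0.63220173 0.2647306  0.2051531 ] [ 1.40476048e+00 -2.80808741e+00 -2.64783001e-03]
[0.63224109 0.26467776 0.20524696] [ 1.40504698e+00 -2.80808993e+00 -2.16764892e-03]
pos [0.6322 0.2647 0.2052] travel [ 0.0004 -0.0006  0.0002]
turn [ 0.11 -0.05  0.16]
```

View pics/v4.png

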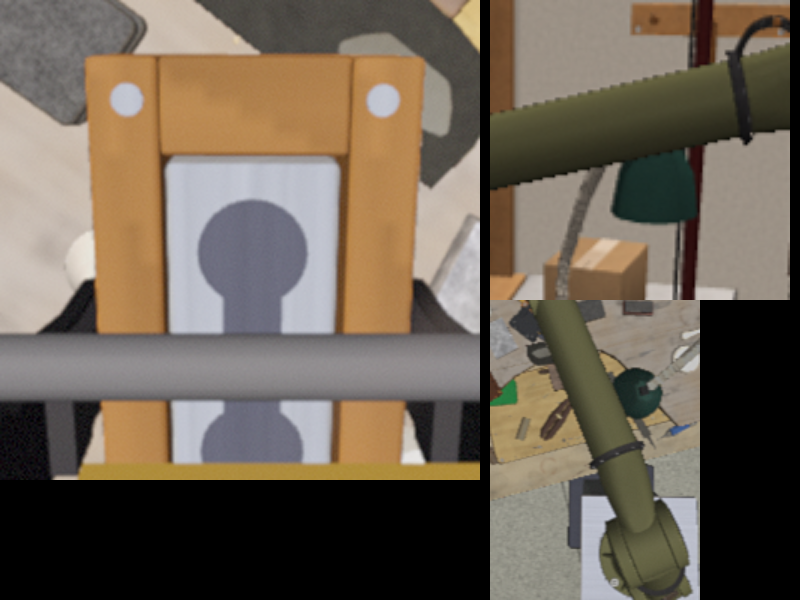

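The wrist crop shows the holder square in the fingers, hiding the stand. The forearm's edge passes left of the shade at the lamp's row: forearm edge at composite x≈605, shade from 612. I'll work out the real gap and the holder's pitch.

```bash
cat >> h.py <<'E'
def gap(I):
    "lamp clearance: forearm right edge at rows near the lamp, RGB top image"
    m=ctrl.camera_model("top");h=cv2.cvtColor(I,cv2.COLOR_RGB2HSV)
    k=cv2.inRange(h,(22,50,25),(45,255,160))
    for r in(250,262,274):
        c=np.flatnonzero(k[r,240:320]);c=c[c<75]+240
        if len(c): print("row",r,"olive",c.min(),c.max(),"edge@.6",onz((c.max(),r),m,.6)[:2].round(3),"lamp rim",onz((312,262),m,.49)[:2].round(3))
def tpp(u,z):
    cm=ctrl.camera_model("wrist");T=cm["T_tool_cam"]
    v=T[:3,:3]@[(u[0]-cm["cx"])/cm["fx"],(u[1]-cm["cy"])/cm["fy"],1];o=T[:3,3];return o+v*(z-o[2])/v[2]
E
python3 - <<'E'
from h import *
gap(cv2.imread("pics/top4.png")[:,:,::-1])
W=lambda c,r:(160+(c+.5)/2-.5,100+(r+.5)/2-.5)
for z in(-.006,-.0105,-.015):
  print(z,[tpp(W(*p),z).round(4)[:2].tolist() for p in((87,55),(424,55),(105,462),(405,462),(166,160),(341,160),(172,462),(332,462))])
E
```

```text
row 250 olive 277 308 edge@.6 [0.437 0.139] lamp rim [0.409 0.117]
row 262 olive 248 314 edge@.6 [0.404 0.122] lamp rim [0.409 0.117]
row 274 olive 286 314 edge@.6 [0.372 0.122] lamp rim [0.409 0.117]
-0.006 [[0.0655, -0.0322], [0.0654, 0.0335], [-0.0243, -0.0334], [-0.0244, 0.0345], [0.0448, -0.0175], [0.0448, 0.0179], [-0.0243, -0.0183], [-0.0244, 0.0179]]
-0.0105 [[0.0656, -0.0312], [0.0656, 0.0324], [-0.0214, -0.0324], [-0.0214, 0.0334], [0.0456, -0.0169], [0.0455, 0.0174], [-0.0214, -0.0177], [-0.0214, 0.0174]]
-0.015 [[0.0657, -0.0302], [0.0657, 0.0314], [-0.0184, -0.0313], [-0.0185, 0.0323], [0.0463, -0.0163], [0.0463, 0.0168], [-0.0184, -0.0171], [-0.0185, 0.0168]]
```

Pitch is about 2–2.5° tongue-up in the grip, so I'll correct by 2°. The lamp gap is small but should open as the forearm meets the narrower part of the shade. I'll go down partway and re-check.

Request:
{"op": "step_arm", "data": {
  "commands": [
    {"travel": [0.0004, -0.0006, 0.015], "turn": [0, 1, 0.1]},
    {"travel": [0.0004, -0.0006, 0.035], "turn": [0, 2, 0.1]},
    {"travel": [0.0004, -0.0006, 0.055], "turn": [0, 2, 0.1]},
    {"travel": [0.0004, -0.0006, 0.075], "turn": [0, 2, 0.1]},
    {"travel": [0.0004, -0.0006, 0.075], "turn": [0, 2, 0.1]}
  ]
}}

```text
time: 6.3
position: [0.63, 0.2608, 0.1238]
tool_rot: [1.381, -2.773, 0.024]
ft_force: [-1.9, -0.8, -9.5]
grip_width: 0.733
grip_force: 45.0
```

```bash
python3 - <<'E'
from h import *
s=ctrl.get_state();print(s["ft_force"],s["joint_positions"],s["joint_torque"],s["position"])
tp=ctrl.get_image("top");sc=ctrl.get_image("scene");w=ctrl.get_image("wrist")
s=ctrl.get_state();print(s["position"]);np.savez("w5.npz",im=w,pos=s["position"],rot=s["tool_rot"])
o=np.zeros((600,800,3),np.uint8)
o[:320,:400]=cv2.resize(tp[220:300,260:360],(400,320),interpolation=cv2.INTER_CUBIC)
o[:320,400:]=cv2.resize(sc[90:170,290:390],(400,320),interpolation=cv2.INTER_CUBIC)
o[330:600,:450]=cv2.resize(sc[220:328,190:370],(450,270),interpolation=cv2.INTER_CUBIC)
o[330:600,450:800]=cv2.resize(w[80:296,146:426],(350,270),interpolation=cv2.INTER_CUBIC)
cv2.imwrite("pics/v5.png",o[:,:,::-1])
E
```

```text
[-1.8905388  -0.84521404 -9.528582  ] [-0.546924    0.48614569  0.14621723  1.46037295 -0.05338819  1.24283767
  2.09698953] [ 1.95370778e-01 -6.33311963e+01  3.32216598e+00 -3.54959607e+01
  2.44093956e-01 -4.10567662e-01  8.18427798e-03] [0.6300459  0.26076713 0.12378732]
[0.63373592 0.26193937 0.13011207]
```

View pics/v5.png

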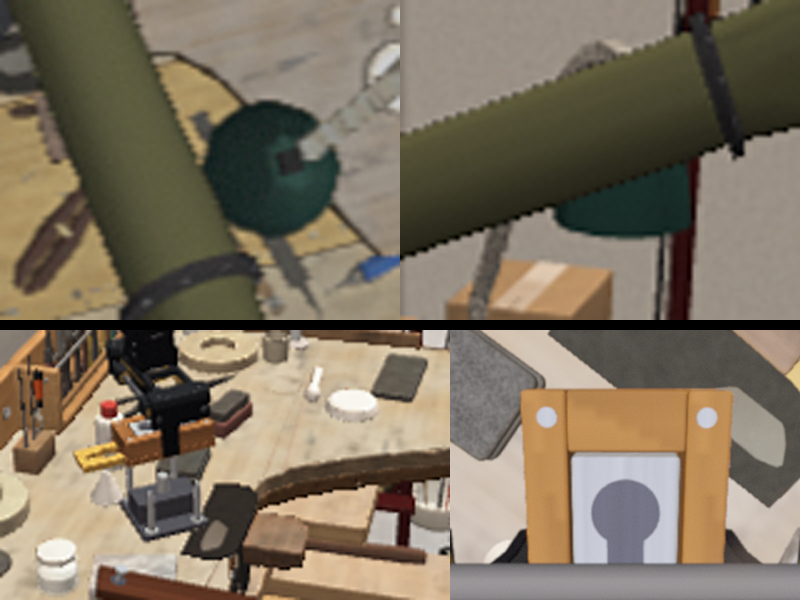

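The forearm passes just left of the shade with an estimated 5–8 mm gap at the rim. The scene view shows the holder level above the stand, tongue to the left. I'll settle and read the pose.

Request:
{"op": "step_arm", "data": {
  "commands": [
    {"travel": [0, 0, 0], "turn": [0, 0, 0]},
    {"travel": [0, 0, 0], "turn": [0, 0, 0]},
    {"travel": [0, 0, 0], "turn": [0, 0, 0]}
  ]
}}

```text
time: 6.75
position: [0.634, 0.2619, 0.1313]
tool_rot: [1.385, -2.785, 0.024]
ft_force: [-0.6, 0.1, -7.6]
grip_width: 0.732
grip_force: 45.0
```

```bash
python3 - <<'E'
from h import *
go([.6325,.264,.13],toolR(53,-2))
w=ctrl.get_image("wrist")
# scene check: post/pin projections against picture, at estimated stand pose
im=ctrl.get_image("scene");m=ctrl.camera_model("scene")
a=np.radians(53);X=np.array([np.cos(a),np.sin(a),0]);Y=np.array([-X[1],X[0],0]);c=np.array([.6295,.26,0])
big=cv2.resize(im[240:310,215:295],(800,700),interpolation=cv2.INTER_CUBIC)[:600,:,::-1].copy()
for sx in(-1,1):
    for sy in(-1,1):
        pp=[proj(c+X*.032*sx+Y*.0405*sy+[0,0,z],m) for z in(.010,.068)]
        q=[tuple(((p-[215,240]+.5)*10-.5).astype(int).tolist()) for p in pp];cv2.line(big,q[0],q[1],(0,0,255),1)
q=[tuple(((proj(c+[0,0,z],m)-[215,240]+.5)*10-.5).astype(int).tolist()) for z in(.04,.064)];cv2.line(big,q[0],q[1],(0,255,0),1)
cv2.imwrite("pics/v6.png",big)
E
```

```text
pos [0.634  0.2619 0.1313] travel [-0.0008  0.0025  0.0013]
turn [-0.01  0.   -0.1 ]
```

View pics/v6.png

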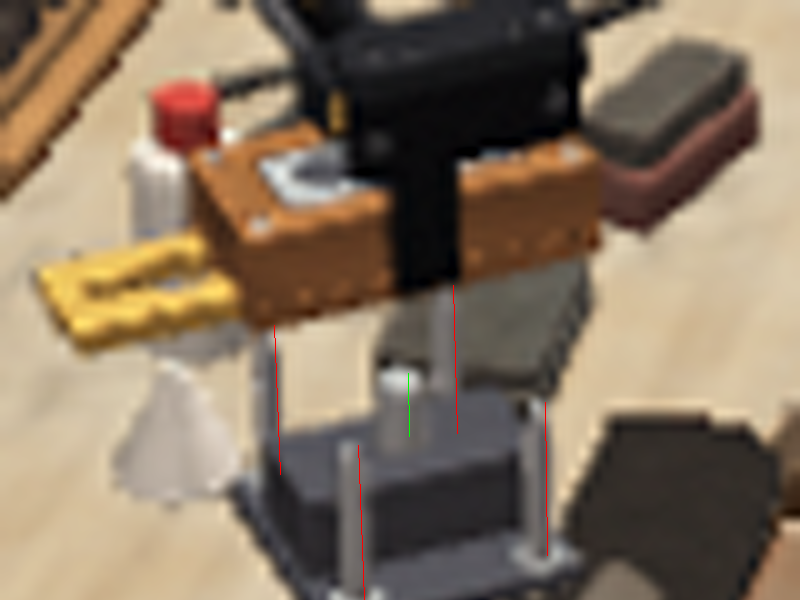

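The stand's posts and pin sit about 10 crop px (≈3 mm) left of my projections. I'll compare with the holder's own corners in the same picture: bottom-near-left (262,328), bottom-near-right (600,245), top-near-right (600,155), top far-left (192,160).

```bash
python3 - <<'E'
from h import *
m=ctrl.camera_model("scene");s=ctrl.get_state();R=Ro.from_rotvec(s["tool_rot"]).as_matrix()
H=toolR(53,0)@np.diag([-1,1,-1.])
Hm=Ro.from_matrix(H).as_matrix()
for d in(.002,.006):
    c=s["position"]+R@[.0055,.0003,d]
    for p in((.06,.032,-.017),(-.06,.032,-.017),(-.06,.032,.017),(.06,-.032,.017),(.06,.032,.017),(.115,.022,-.017),(.115,-.022,-.007)):
        print(d,p,((proj(c+Hm@np.array(p),m)-[215,240]+.5)*10-.5).round(0))
E
```

```text
0.002 (0.06, 0.032, -0.017) [264. 327.]
0.002 (-0.06, 0.032, -0.017) [616. 249.]
0.002 (-0.06, 0.032, 0.017) [615. 156.]
0.002 (0.06, -0.032, 0.017) [194. 142.]
0.002 (0.06, 0.032, 0.017) [259. 232.]
0.002 (0.115, 0.022, -0.017) [ 86. 349.]
0.002 (0.115, -0.022, -0.007) [ 43. 256.]
0.006 (0.06, 0.032, -0.017) [264. 338.]
0.006 (-0.06, 0.032, -0.017) [616. 260.]
0.006 (-0.06, 0.032, 0.017) [615. 167.]
0.006 (0.06, -0.032, 0.017) [195. 153.]
0.006 (0.06, 0.032, 0.017) [260. 243.]
0.006 (0.115, 0.022, -0.017) [ 87. 360.]
0.006 (0.115, -0.022, -0.007) [ 44. 267.]
```

Request:
{"op": "step_arm", "data": {
  "commands": [
    {"travel": [-0.001, 0.001, 0.006], "turn": [0, 0, 0]},
    {"travel": [-0.002, 0.002, 0.016], "turn": [0, 0, 0]},
    {"travel": [-0.002, 0.002, 0.028], "turn": [0, 0, 0]},
    {"travel": [-0.002, 0.002, 0.038], "turn": [0, 0, 0]},
    {"travel": [-0.002, 0.002, 0.038], "turn": [0, 0, 0]}
  ]
}}

```text
time: 7.35
position: [0.6305, 0.2625, 0.089]
tool_rot: [1.382, -2.779, 0.024]
ft_force: [-0.6, -0.4, -6.9]
grip_width: 0.733
grip_force: 45.0
```

Request:
{"op": "step_arm", "data": {
  "commands": [
    {"travel": [0, 0, 0], "turn": [0, 0, 0]},
    {"travel": [0, 0, 0], "turn": [0, 0, 0]},
    {"travel": [0, 0, 0], "turn": [0, 0, 0]}
  ]
}}

```text
time: 7.65
position: [0.6329, 0.2637, 0.0931]
tool_rot: [1.385, -2.785, 0.025]
ft_force: [0.1, 0.5, -6.6]
grip_width: 0.733
grip_force: 45.0
```

```bash
python3 - <<'E'
from h import *
go([.6335,.2648,.085],toolR(53,-2));s=ctrl.get_state();print(s["ft_force"],s["torque"],s["joint_torque"][:4])
E
```

```text
pos [0.6329 0.2637 0.0931] travel [-0.0015  0.0002  0.008 ]
turn [-0.01  0.   -0.1 ]
[ 0.12339699  0.4831522  -6.61202771] [ 0.13933018  0.01163854 -0.01135503] [ 1.22691210e-03 -6.10976744e+01  3.10227178e+00 -3.22701538e+01]
```

Request:
{"op": "step_arm", "data": {
  "commands": [
    {"travel": [-0.0015, 0, 0.003], "turn": [0, 0, 0]},
    {"travel": [-0.0015, 0, 0.006], "turn": [0, 0, 0]},
    {"travel": [-0.0015, 0, 0.009], "turn": [0, 0, 0]},
    {"travel": [-0.0015, 0, 0.012], "turn": [0, 0, 0]},
    {"travel": [-0.0015, 0, 0.012], "turn": [0, 0, 0]}
  ]
}}

```text
time: 8.15
position: [0.6325, 0.2641, 0.0793]
tool_rot: [1.384, -2.782, 0.024]
ft_force: [-0.2, 0.4, -8.7]
grip_width: 0.733
grip_force: 45.0
```

Request:
{"op": "step_arm", "data": {
  "commands": [
    {"travel": [0, 0, 0.003], "turn": [0, 0, 0]},
    {"travel": [0, 0, 0.006], "turn": [0, 0, 0]},
    {"travel": [0, 0, 0.006], "turn": [0, 0, 0]}
  ]
}}

```text
time: 8.45
position: [0.6331, 0.2642, 0.0744]
tool_rot: [1.385, -2.784, 0.025]
ft_force: [0.1, 0.5, -4.2]
grip_width: 0.727
grip_force: 45.0
```

The wrist load fell by about 3 N, which is the die's weight, right where the pin should meet it. The holder is between the posts, so I'll keep going down.

Request:
{"op": "step_arm", "data": {
  "commands": [
    {"travel": [0, 0, 0.003], "turn": [0, 0, 0]},
    {"travel": [0, 0, 0.006], "turn": [0, 0, 0]},
    {"travel": [0, 0, 0.009], "turn": [0, 0, 0]},
    {"travel": [0, 0, 0.011], "turn": [0, 0, 0]},
    {"travel": [0, 0, 0.011], "turn": [0, 0, 0]}
  ]
}}

```text
time: 8.95
position: [0.6323, 0.2637, 0.0628]
tool_rot: [1.384, -2.783, 0.024]
ft_force: [0.1, 0.6, -5.3]
grip_width: 0.731
grip_force: 45.0
```

Request:
{"op": "step_arm", "data": {
  "commands": [
    {"travel": [0, 0, 0.001], "turn": [0, 0, 0]},
    {"travel": [0, 0, 0.002], "turn": [0, 0, 0]},
    {"travel": [0, 0, 0.002], "turn": [0, 0, 0]}
  ]
}}

```text
time: 9.25
position: [0.6325, 0.2637, 0.0611]
tool_rot: [1.385, -2.783, 0.024]
ft_force: [-0.1, -0.9, -4.6]
grip_width: 0.735
grip_force: 45.0
```

Request:
{"op": "step_arm", "data": {
  "commands": [
    {"travel": [0, 0, 0.0015], "turn": [0, 0, 0]},
    {"travel": [0, 0, 0.003], "turn": [0, 0, 0]},
    {"travel": [0, 0, 0.004], "turn": [0, 0, 0]},
    {"travel": [0, 0, 0.004], "turn": [0, 0, 0]}
  ]
}}

```text
time: 9.65
position: [0.6326, 0.2637, 0.0605]
tool_rot: [1.385, -2.784, 0.024]
ft_force: [-6.7, -3.4, 10.1]
grip_width: 0.732
grip_force: 45.0
```

Contact at TCP z 0.0605, as predicted for fully down. Releasing.

Request:
{"op": "step_arm", "data": {
  "commands": [
    {"travel": [0, 0, -0.002], "turn": [0, 0, 0]},
    {"travel": [0, 0, -0.002], "turn": [0, 0, 0]},
    {"travel": [0, 0, -0.002], "turn": [0, 0, 0]},
    {"travel": [0, 0, -0.002], "turn": [0, 0, 0]},
    {"travel": [0, 0, -0.002], "turn": [0, 0, 0]}
  ],
  "gripper": 1.0
}}

```text
time: 10.15
position: [0.6325, 0.2637, 0.059]
tool_rot: [1.385, -2.783, 0.025]
ft_force: [-0.6, 0.9, -0.0]
grip_width: 0.992
grip_force: 0.0
```

Request:
{"op": "step_arm", "data": {
  "commands": [
    {"travel": [0, 0, -0.02], "turn": [0, 0, 0]},
    {"travel": [0, 0, -0.05], "turn": [0, 0, 0]},
    {"travel": [0, 0, -0.08], "turn": [0, -1, 0]},
    {"travel": [0, 0, -0.11], "turn": [0, -2, 0]},
    {"travel": [0, 0, -0.11], "turn": [0, -2, 0]}
  ]
}}

```text
time: 10.65
position: [0.6378, 0.2675, 0.1749]
tool_rot: [-1.395, 2.806, -0.001]
ft_force: [1.3, -0.6, 0.6]
grip_width: 1.0
grip_force: 0.0
```

Request:
{"op": "step_arm", "data": {
  "commands": [
    {"travel": [0, 0, 0], "turn": [0, 0, 0]},
    {"travel": [0, 0, 0], "turn": [0, 0, 0]},
    {"travel": [0, 0, 0], "turn": [0, 0, 0]}
  ]
}}

```text
time: 10.95
position: [0.6341, 0.2667, 0.1673]
tool_rot: [1.398, -2.809, 0.0]
ft_force: [0.2, -0.2, -0.5]
grip_width: 0.999
grip_force: 0.0
```

```bash
python3 - <<'E'
from h import *
s=ctrl.get_state();print(s["position"],s["tool_rot"],s["ft_force"]);w=ctrl.get_image("wrist");np.savez("w6.npz",im=w,pos=s["position"],rot=s["tool_rot"])
sc=ctrl.get_image("scene")
o=np.zeros((600,800,3),np.uint8)
o[:,:500]=cv2.resize(w[60:360,170:420],(500,600),interpolation=cv2.INTER_CUBIC)
o[:300,500:]=cv2.resize(sc[230:310,210:290],(300,300),interpolation=cv2.INTER_CUBIC)
cv2.imwrite("pics/v7.png",o[:,:,::-1])
E
```

```text
[0.63407149 0.26669636 0.16726797] [ 1.39764859e+00 -2.80859753e+00  1.70345577e-04] [ 0.17466241 -0.16411913 -0.51807408]
```

All my views are used up, so I'll measure the die by code from here: its light grey patch within the orange holder, against the predicted projection.

```bash
python3 - <<'E'
from h import *
d=np.load("w6.npz");im=d["im"];m=wristmodel(dict(position=d["pos"],tool_rot=d["rot"]))
a=np.radians(53);X=np.array([np.cos(a),np.sin(a),0]);Y=np.array([-X[1],X[0],0]);c=np.array([.6293,.2593,0])
for n,h,w,z in(("die",.04,.017,.0895),("holder",.06,.032,.074)):
    print(n,[proj(c+X*sx*h+Y*sy*w+[0,0,z],m).round(1).tolist() for sx,sy in((-1,-1),(-1,1),(1,1),(1,-1))])
h=cv2.cvtColor(im,cv2.COLOR_RGB2HSV)
wood=cv2.inRange(h,(8,110,90),(22,255,255))
wood[280:]=0
n,l,st,_=cv2.connectedComponentsWithStats(wood)
for i in np.argsort(-st[1:,4])[:4]+1: print("wood",st[i])
for r in range(100,290,15): 
    print(r," ".join("%d,%d,%d"%tuple(h[r,c]) for c in range(225,350,8)))
E
```

```text
die [[257.8, 151.5], [311.7, 151.3], [310.0, 269.1], [260.4, 269.2]]
holder [[236.1, 118.8], [333.3, 118.6], [328.5, 285.5], [242.1, 285.8]]
wood [ 238  119   96  148 7042]
wood [ 519  162   41   75 1513]
wood [470 252  37  28 539]
wood [466  81  73  78 479]
100 14,33,195 14,36,197 16,38,195 16,38,195 16,37,191 20,44,69 14,36,77 25,23,68 19,28,73 21,26,68 11,29,71 19,28,73 14,37,75 20,41,74 19,28,72 21,23,76
115 18,43,101 16,36,192 15,34,196 15,36,199 16,36,193 15,39,194 15,41,195 21,35,72 20,31,75 25,21,73 20,32,71 18,33,77 26,23,77 22,36,78 19,28,73 16,38,114
130 13,33,196 14,33,198 16,144,177 111,17,200 15,156,160 16,147,177 16,147,170 16,150,167 15,145,169 16,149,170 15,145,169 16,166,137 114,18,200 16,144,177 18,36,93 20,26,148
145 16,36,189 111,25,166 15,144,177 16,143,178 15,151,166 16,145,172 16,145,174 15,143,176 15,144,175 16,146,175 15,144,170 15,160,148 16,145,183 16,146,178 113,17,198 26,30,67
160 116,11,184 8,11,97 15,144,179 16,146,175 15,139,165 115,16,192 115,17,199 114,18,202 114,18,196 114,18,198 114,19,198 16,156,170 16,147,173 16,145,176 8,9,110 116,18,204
175 14
[... 688 characters left out ...]
,18,203 15,32,192
235 15,25,182 5,9,162 14,127,159 16,149,181 15,147,173 115,17,195 120,24,146 123,39,117 118,39,119 114,22,174 113,17,199 16,144,186 15,142,181 15,146,148 9,11,161 15,29,193
250 16,30,143 174,7,188 12,58,177 15,141,183 16,146,175 111,18,198 118,37,123 120,37,118 118,36,119 120,32,120 114,18,200 16,143,187 16,143,182 14,78,173 12,29,191 14,29,192
265 15,35,189 15,41,188 16,59,183 15,141,181 15,144,174 118,16,194 115,17,198 113,17,196 116,18,195 114,18,193 114,18,195 16,142,183 15,142,178 14,45,164 15,38,187 14,34,186
280 165,7,140 158,7,139 165,7,140 165,7,141 170,6,138 150,6,134 173,7,138 160,6,139 150,4,137 150,4,137 0,4,138 173,7,138 173,7,138 170,6,139 165,7,139 165,7,139
```

```bash
cat >> h.py <<'E'
def diemask(im,r0,r1,c0,c1):
    h=cv2.cvtColor(im,cv2.COLOR_RGB2HSV);k=cv2.inRange(h,(100,8,95),(140,60,255));q=np.zeros_like(k);q[r0:r1,c0:c1]=k[r0:r1,c0:c1]
    n,l,st,_=cv2.connectedComponentsWithStats(q);i=1+st[1:,4].argmax();return (l==i),st[i]
E
python3 - <<'E'
from h import *
d=np.load("w6.npz");im=d["im"];m=wristmodel(dict(position=d["pos"],tool_rot=d["rot"]))
k,st=diemask(im,135,279,243,325);print(st)
for r in(155,165,180,200,220,240,255,265): c=np.flatnonzero(k[r]);print(r,c.min(),c.max(),onz((c.min()-.5,r),m,.0895)[:2].round(4),onz((c.max()+.5,r),m,.0895)[:2].round(4),"w",np.linalg.norm(onz((c.min()-.5,r),m,.0895)-onz((c.max()+.5,r),m,.0895)).round(4))
rows=np.flatnonzero(k[:,275:295].any(1));print(rows.min(),rows.max(),tpp((286,rows.min()-.5),d["pos"][2]-.0895),tpp((286,rows.max()+.5),d["pos"][2]-.0895))
print("mid tool",[tpp(((np.flatnonzero(k[r]).min()+np.flatnonzero(k[r]).max())/2,r),d["pos"][2]-.0895).round(4).tolist() for r in(165,200,240)])
E
```

```text
[ 260  153   51  115 5690]
155 260 310 [0.6193 0.2195] [0.5936 0.239 ] w 0.0322
165 260 310 [0.6232 0.2245] [0.5974 0.2441] w 0.0325
180 260 309 [0.6292 0.2321] [0.6036 0.2515] w 0.0321
200 260 309 [0.6373 0.2424] [0.6114 0.2621] w 0.0326
220 261 308 [0.6452 0.2535] [0.6199 0.2727] w 0.0317
240 261 308 [0.6538 0.2644] [0.6282 0.2839] w 0.0322
255 261 308 [0.6605 0.2729] [0.6345 0.2926] w 0.0326
265 262 308 [0.6644 0.279 ] [0.6388 0.2984] w 0.0321
153 267 [ 4.77860965e-02 -7.85683601e-05  7.77679694e-02] [-0.03036171 -0.00017966  0.07776797]
mid tool [[0.0399, -0.0007, 0.0778], [0.0171, -0.0011, 0.0778], [-0.0105, -0.0012, 0.0778]]
```

The die is where expected: 78×32 mm seen with its bevels at the raised height, centre at tool (8.7, −0.9) mm. I'm descending to the raised part with the fingers partly closed.

Request:
{"op": "step_arm", "data": {
  "commands": [
    {"travel": [0.003, -0.001, 0.02], "turn": [0, 0, 0]},
    {"travel": [0.006, -0.001, 0.04], "turn": [0, 0, 0]},
    {"travel": [0.0087, -0.001, 0.055], "turn": [0, 0, 0]},
    {"travel": [0.0087, -0.001, 0.063], "turn": [0, 0, 0]},
    {"travel": [0.0087, -0.001, 0.066], "turn": [0, 0, 0]}
  ],
  "gripper": 0.6
}}

```text
time: 11.55
position: [0.6299, 0.2592, 0.1019]
tool_rot: [1.398, -2.81, 0.0]
ft_force: [-0.1, 0.6, -0.3]
grip_width: 0.644
grip_force: 0.0
```

Request:
{"op": "step_arm", "data": {
  "commands": [
    {"travel": [0, 0, 0], "turn": [0, 0, 0]},
    {"travel": [0, 0, 0.002], "turn": [0, 0, 0]},
    {"travel": [0, 0, 0.004], "turn": [0, 0, 0]},
    {"travel": [0, 0, 0.004], "turn": [0, 0, 0]}
  ]
}}

```text
time: 11.95
position: [0.6305, 0.2594, 0.0994]
tool_rot: [1.399, -2.812, 0.0]
ft_force: [-0.3, -0.2, 0.9]
grip_width: 0.603
grip_force: 0.0
```

```bash
python3 - <<'E'
from h import *
s=ctrl.get_state();print(s["ft_force"],s["grip_width"]);R=toolR(53,0)
go(np.array([.63407,.2667,0])+R@[.0087,-.001,0]+[0,0,.0895],R)
E
```

```text
[-0.277169   -0.15155432  0.94599916] 0.6026948507160109
pos [0.6305 0.2594 0.0994] travel [0.0007 0.0006 0.0099]
turn [ 0.02 -0.06 -0.09]
```

Request:
{"op": "step_arm", "data": {
  "commands": [
    {"travel": [0, 0, 0.003], "turn": [0, 0, 0]},
    {"travel": [0.0005, 0.0005, 0.006], "turn": [0, 0, 0]},
    {"travel": [0.0005, 0.0005, 0.009], "turn": [0, 0, 0]},
    {"travel": [0.0005, 0.0005, 0.009], "turn": [0, 0, 0]},
    {"travel": [0.0005, 0.0005, 0.009], "turn": [0, 0, 0]}
  ]
}}

```text
time: 12.45
position: [0.6296, 0.2591, 0.09]
tool_rot: [1.398, -2.811, 0.0]
ft_force: [0.2, -0.0, -0.1]
grip_width: 0.6
grip_force: 0.0
```

Request:
{"op": "step_arm", "data": {
  "commands": [
    {"travel": [0, 0, 0], "turn": [0, 0, 0]},
    {"travel": [0, 0, 0], "turn": [0, 0, 0]},
    {"travel": [0, 0, 0], "turn": [0, 0, 0]},
    {"travel": [0, 0, 0], "turn": [0, 0, 0]},
    {"travel": [0, 0, 0], "turn": [0, 0, 0]}
  ],
  "gripper": 0.3,
  "force": 30
}}

```text
time: 12.95
position: [0.6297, 0.2593, 0.0903]
tool_rot: [1.399, -2.812, 0.0]
ft_force: [0.9, 0.3, 2.0]
grip_width: 0.385
grip_force: 30.0
```

Request:
{"op": "step_arm", "data": {
  "commands": [
    {"travel": [0, 0, 0], "turn": [0, 0, 0]},
    {"travel": [0, 0, -0.004], "turn": [0, 0, 0]},
    {"travel": [0, 0, -0.008], "turn": [0, 0, 0]},
    {"travel": [0, 0, -0.014], "turn": [0, 0, 0]},
    {"travel": [0, 0, -0.02], "turn": [0, 0, 0]}
  ]
}}

```text
time: 13.45
position: [0.6296, 0.2591, 0.1104]
tool_rot: [1.398, -2.811, 0.0]
ft_force: [-0.3, 0.2, -2.2]
grip_width: 0.382
grip_force: 30.0
```

Request:
{"op": "step_arm", "data": {
  "commands": [
    {"travel": [0, 0, -0.03], "turn": [0, 0, 0]},
    {"travel": [0, 0, -0.06], "turn": [0, 0, 0]},
    {"travel": [0, 0, -0.06], "turn": [0, 0, 0]}
  ]
}}

```text
time: 13.75
position: [0.6328, 0.2603, 0.1762]
tool_rot: [-1.395, 2.805, -0.001]
ft_force: [0.4, 0.0, -2.9]
grip_width: 0.387
grip_force: 30.0
```

```bash
python3 - <<'E'
from h import *
d=np.load("w1.npz");m=wristmodel(dict(position=d["pos"],tool_rot=d["rot"]))
P=lambda p,z:onz((np.array(p)+.5)*.7-.5,m,z)
a,b=P((225,304),.018),P((326,304),.018);print("near edge",a,b,np.linalg.norm(a-b))
v=(b-a)/np.linalg.norm(b-a);print("az of y",np.degrees(np.arctan2(-v[0],v[1])),"centre",(a+b)/2+.051*np.array([v[1],-v[0],0]))
R=toolR(31,0);s=ctrl.get_state();print(s["ft_force"])
go([.5825,.3993,.17],R)
# grip check: die in fingers
w=ctrl.get_image("wrist")
k,st=diemask(w,60,290,230,340);print(st)
E
```

```text
near edge [0.55210848 0.34902028 0.018     ] [0.51534929 0.40729727 0.018     ] 0.06890171429967896
az of y 32.24236987645694 centre [0.57686463 0.40536737 0.018     ]
[ 3.97881168e-01  2.76846087e-03 -2.90397146e+00]
pos [0.6328 0.2603 0.1762] travel [-0.0804  0.124   0.0063]
turn [-0.16  0.47 21.89]
[ 249  190   76   79 5712]
```

```bash
python3 - <<'E'
from h import *
go([.5826,.3977,.13],toolR(31.5,0))
E
```

```text
pos [0.6315 0.2598 0.1734] travel [-0.0803  0.1223  0.0434]
turn [-0.09  0.25 21.39]
```

Request:
{"op": "step_arm", "data": {
  "commands": [
    {"travel": [-0.015, 0.02, 0], "turn": [0, 0, 4.3]},
    {"travel": [-0.03, 0.045, 0], "turn": [0, 0, 8.6]},
    {"travel": [-0.05, 0.075, 0], "turn": [0, 0, 12.9]},
    {"travel": [-0.066, 0.1, 0.01], "turn": [0, 0, 17.2]},
    {"travel": [-0.08, 0.122, 0.02], "turn": [0, 0.2, 21.4]}
  ]
}}

```text
time: 14.3
position: [0.5788, 0.3983, 0.1482]
tool_rot: [0.848, -3.018, 0.003]
ft_force: [-0.2, -0.9, -3.5]
grip_width: 0.391
grip_force: 30.0
```

Request:
{"op": "step_arm", "data": {
  "commands": [
    {"travel": [0, 0, 0.01], "turn": [-2, 0, 0]},
    {"travel": [0, 0, 0.024], "turn": [-4, 0, 0]},
    {"travel": [0, 0, 0.024], "turn": [-4, 0, 0]},
    {"travel": [0, 0, 0.024], "turn": [-4, 0, 0]}
  ]
}}

```text
time: 14.7
position: [0.5802, 0.3954, 0.1247]
tool_rot: [0.843, -2.998, -0.099]
ft_force: [-0.2, 0.3, -2.1]
grip_width: 0.383
grip_force: 30.0
```

```bash
python3 - <<'E'
from h import *
s=ctrl.get_state();print(s["ft_force"],s["grip_width"])
R=toolR(31.5,0)@Ro.from_euler("x",-4,degrees=True).as_matrix()
go([.5826,.3977,.047],R)
w=ctrl.get_image("wrist");m=wristmodel(s)
# block: expected corner pixels and grey profile along its rows
a=np.radians(31.5);X=np.array([np.cos(a),np.sin(a),0]);Y=np.array([-X[1],X[0],0]);c=np.array([.58,.402,.018])
print([proj(c+X*i*.051+Y*j*.035,m).round(0).tolist() for i,j in((-1,-1),(-1,1),(0,-1),(0,1))])
h=cv2.cvtColor(w,cv2.COLOR_RGB2HSV)
for x in(-.045,-.03,-.015):
    print(x,[(round(y*1000),)+tuple(int(v) for v in h[tuple(np.round(proj(c+X*x+Y*y,m)[::-1]).astype(int))]) for y in np.arange(-.052,.053,.004) if abs(y)>.022])
for y in(-.027,.027): print(y,[(round(x*1000),)+tuple(int(v) for v in h[tuple(np.round(proj(c+X*x+Y*y,m)[::-1]).astype(int))]) for x in np.arange(-.066,-.035,.003)])
E
```

```text
[-0.15285737  0.29230156 -2.08154813] 0.38320313571473713
pos [0.5802 0.3954 0.1247] travel [-0.0038 -0.0045  0.0775]
turn [-0.1  -0.43 -0.1 ]
[[235.0, 150.0], [333.0, 149.0], [238.0, 220.0], [331.0, 218.0]]
-0.045 [(-52, 14, 27, 214), (-48, 16, 30, 214), (-44, 16, 30, 216), (-40, 16, 32, 217), (-36, 14, 22, 218), (-32, 138, 6, 218), (-28, 135, 4, 231), (-24, 135, 5, 223), (24, 132, 6, 211), (28, 135, 5, 203), (32, 135, 5, 218), (36, 14, 26, 218), (40, 15, 26, 219), (44, 14, 23, 218), (48, 16, 24, 219), (52, 12, 26, 219)]
-0.03 [(-52, 14, 33, 215), (-48, 16, 34, 217), (-44, 16, 34, 217), (-40, 16, 34, 218), (-36, 7, 11, 209), (-32, 138, 6, 211), (-28, 150, 2, 212), (-24, 143, 5, 225), (24, 140, 3, 231), (28, 135, 2, 220), (32, 165, 5, 216), (36, 13, 28, 218), (40, 14, 27, 217), (44, 14, 28, 218), (48, 15, 26, 217), (52, 14, 25, 216)]
-0.015 [(-52, 13, 27, 217), (-48, 14, 31, 215), (-44, 14, 32, 216), (-40, 16, 32, 215), (-36, 150, 5, 219), (-32, 135, 5, 210), (-28, 120, 2, 209), (-24, 115, 15, 223), (24, 115, 14, 221), (28, 117, 13, 210), (32, 13, 8, 217), (36, 14, 23, 218), (40, 14, 23, 220), (44, 14, 22, 219), (48, 14, 26, 220), (52, 12, 23, 218)]
-0.027 [(-66, 14, 29, 210), (-63, 15, 29, 211), (-60, 14, 30, 215), (-57, 14, 31, 215), (-54, 13, 32, 215), (-51, 12, 18, 182), (-48, 128, 5, 222), (-45, 140, 3, 219), (-42, 140, 4, 215), (-39, 140, 3, 232), (-36, 140, 3, 219)]
0.027 [(-66, 14, 24, 215), (-63, 14, 25, 216), (-60, 14, 25, 217), (-57, 12, 27, 216), (-54, 12, 28, 213), (-51, 11, 25, 214), (-48, 165, 5, 192), (-45, 135, 5, 203), (-42, 135, 5, 204), (-39, 150, 2, 207), (-36, 140, 4, 217)]
```

The block's grey edges in the wrist image confirm my estimate within about 1 mm: edges at ±35 mm and a near edge at −50 mm. Descending.

Request:
{"op": "step_arm", "data": {
  "commands": [
    {"travel": [-0.002, -0.002, 0.015], "turn": [0, 0, 0]},
    {"travel": [-0.004, -0.0045, 0.03], "turn": [0, -0.4, 0]},
    {"travel": [-0.004, -0.0045, 0.045], "turn": [0, -0.4, 0]},
    {"travel": [-0.004, -0.0045, 0.058], "turn": [0, -0.4, 0]},
    {"travel": [-0.004, -0.0045, 0.062], "turn": [0, -0.4, 0]}
  ]
}}

```text
time: 15.25
position: [0.5824, 0.3981, 0.0613]
tool_rot: [0.847, -3.002, -0.103]
ft_force: [-1.1, 0.2, -3.7]
grip_width: 0.389
grip_force: 30.0
```

Request:
{"op": "step_arm", "data": {
  "commands": [
    {"travel": [0, 0, 0], "turn": [0, 0, 0]},
    {"travel": [0, 0, 0], "turn": [0, 0, 0]},
    {"travel": [0, 0, 0], "turn": [0, 0, 0]}
  ]
}}

```text
time: 15.55
position: [0.5846, 0.3987, 0.065]
tool_rot: [0.848, -3.008, -0.106]
ft_force: [0.2, -0.1, -2.9]
grip_width: 0.385
grip_force: 30.0
```

```bash
python3 - <<'E'
from h import *
s=ctrl.get_state();print(s["ft_force"])
R=toolR(31.5,0)@Ro.from_euler("x",-4,degrees=True).as_matrix()
go([.5826,.3977,.047],R)
E
```

```text
[ 0.2356099  -0.06971241 -2.89210945]
pos [0.5846 0.3987 0.065 ] travel [ 0.0023 -0.0011  0.018 ]
turn [-0.04  0.23 -0.01]
```

Request:
{"op": "step_arm", "data": {
  "commands": [
    {"travel": [0.001, -0.0005, 0.004], "turn": [0, 0.2, 0]},
    {"travel": [0.002, -0.001, 0.008], "turn": [0, 0.2, 0]},
    {"travel": [0.002, -0.001, 0.012], "turn": [0, 0.2, 0]},
    {"travel": [0.002, -0.001, 0.015], "turn": [0, 0.2, 0]},
    {"travel": [0.002, -0.001, 0.016], "turn": [0, 0.2, 0]}
  ]
}}

```text
time: 16.05
position: [0.5818, 0.3972, 0.0471]
tool_rot: [0.846, -3.002, -0.103]
ft_force: [0.0, -0.3, -2.7]
grip_width: 0.387
grip_force: 30.0
```

Request:
{"op": "step_arm", "data": {
  "commands": [
    {"travel": [0, 0, 0.001], "turn": [0, 0, 0]},
    {"travel": [0, 0, 0.002], "turn": [0, 0, 0]},
    {"travel": [0, 0, 0.002], "turn": [0, 0, 0]}
  ]
}}

```text
time: 16.35
position: [0.5821, 0.3975, 0.0459]
tool_rot: [0.846, -3.003, -0.103]
ft_force: [-0.6, -1.2, -3.5]
grip_width: 0.386
grip_force: 30.0
```

Request:
{"op": "step_arm", "data": {
  "commands": [
    {"travel": [0, 0, 0.001], "turn": [0, 0, 0]},
    {"travel": [0, 0, 0.002], "turn": [0, 0, 0]},
    {"travel": [0, 0, 0.002], "turn": [0, 0, 0]}
  ]
}}

```text
time: 16.65
position: [0.5823, 0.3977, 0.0449]
tool_rot: [0.847, -3.003, -0.104]
ft_force: [-0.4, -2.2, 1.9]
grip_width: 0.386
grip_force: 30.0
```

Touching the block. Releasing, then rising.

Request:
{"op": "step_arm", "data": {
  "commands": [
    {"travel": [0, 0, 0], "turn": [0, 0, 0]},
    {"travel": [0, 0, 0], "turn": [0, 0, 0]},
    {"travel": [0, 0, 0], "turn": [0, 0, 0]},
    {"travel": [0, 0, 0], "turn": [0, 0, 0]},
    {"travel": [0, 0, 0], "turn": [0, 0, 0]}
  ],
  "gripper": 0.6
}}

```text
time: 17.15
position: [0.5822, 0.3976, 0.0439]
tool_rot: [0.846, -3.003, -0.103]
ft_force: [-1.0, 0.0, -0.2]
grip_width: 0.594
grip_force: 0.0
```

Request:
{"op": "step_arm", "data": {
  "commands": [
    {"travel": [0, 0, -0.02], "turn": [0, 0, 0]},
    {"travel": [0, 0, -0.05], "turn": [0, 0, 0]},
    {"travel": [0, 0, -0.09], "turn": [2, 0, 0]},
    {"travel": [0, 0, -0.12], "turn": [4, 0, 0]},
    {"travel": [0, 0, -0.12], "turn": [4, 0, 0]}
  ]
}}

```text
time: 17.65
position: [0.5885, 0.3936, 0.17]
tool_rot: [-0.853, 3.015, 0.004]
ft_force: [-0.2, 0.9, 1.0]
grip_width: 0.598
grip_force: 0.0
```

Request:
{"op": "step_arm", "data": {
  "commands": [
    {"travel": [0, 0, 0], "turn": [0, 0, 0]},
    {"travel": [0, 0, 0], "turn": [0, 0, 0]},
    {"travel": [0, 0, 0], "turn": [0, 0, 0]}
  ]
}}

```text
time: 17.95
position: [0.5859, 0.3897, 0.1617]
tool_rot: [0.85, -3.02, 0.003]
ft_force: [-0.4, -0.1, -0.1]
grip_width: 0.593
grip_force: 0.0
```

```bash
python3 - <<'E'
from h import *
s=ctrl.get_state();m=wristmodel(s);w=ctrl.get_image("wrist");print(s["position"],s["ft_force"])
a=np.radians(31.5);X=np.array([np.cos(a),np.sin(a),0]);Y=np.array([-X[1],X[0],0]);c=np.array([.5826,.3977,.0435])
print("expected die",[proj(c+X*i*.04+Y*j*.017,m).round(0).tolist() for i,j in((-1,-1),(-1,1),(1,1),(1,-1))])
h=cv2.cvtColor(w,cv2.COLOR_RGB2HSV)
k=cv2.inRange(h,(105,10,90),(130,60,255));k[280:]=0;k[:,:220]=0;k[:,350:]=0
k=cv2.morphologyEx(k,cv2.MORPH_OPEN,np.ones((3,3)))
n,l,st,cc=cv2.connectedComponentsWithStats(k)
i=1+st[1:,4].argmax();pts=np.column_stack(np.nonzero(l==i))[:,::-1].astype(np.float32);r=cv2.minAreaRect(pts);print(st[i],r)
B=np.array([onz(p,m,.0435) for p in cv2.boxPoints(r)]);print("centre",B.mean(0).round(4),"sides",np.linalg.norm(B[0]-B[1]).round(4),np.linalg.norm(B[1]-B[2]).round(4))
d=B.mean(0)-[.58,.402,.0435];print("rel block along/across",(d@X).round(4),(d@Y).round(4))
# holder in top view vs expected
t=ctrl.get_image("top");mt=ctrl.camera_model("top");ht=cv2.cvtColor(t,cv2.COLOR_RGB2HSV)
k=cv2.inRange(ht,(8,110,60),(24,255,255));u=proj([.629,.259,.074],mt);x,y=u.astype(int);print("exp px",u)
q=np.zeros_like(k);q[y-30:y+30,x-30:x+30]=k[y-30:y+30,x-30:x+30];n,l,st,cc=cv2.connectedComponentsWithStats(q)
print([(st[j].tolist(),cc[j].round(1).tolist()) for j in range(1,n) if st[j,4]>20])
E
```

```text
[0.58586541 0.389676   0.1616529 ] [-0.42367674 -0.14232903 -0.06023193]
expected die [[276.0, 160.0], [321.0, 160.0], [319.0, 260.0], [277.0, 260.0]]
[ 279  161   43   98 4053] ((300.0, 209.5), (97.0, 42.0), 90.0)
centre [0.5812 0.3985 0.0435] sides 0.0314 0.0775
rel block along/across -0.0008 -0.0037
exp px [268.57662152 212.31310042]
[([250, 194, 34, 34, 392], [267.8, 211.9])]
```

```bash
python3 -c "
from bench import ctrl
print(ctrl.close_job())"
```

```text
the job is handed in; nothing more can be done
None
```

I handed the job in: the holder sits fully down on the knock-out stand, and the die lies flat on the block, about 1 mm off centre along it and 4 mm across. I checked both final poses from the camera images by code, and the hand-in returned no verdict.

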